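# Clamp a specimen mount and hold the lever

## Robot

A 7-joint arm with a two-finger parallel gripper is mounted at the origin on a cart in front of the work surface, level with it; the furniture and walls round the work are solid. World frame = base frame: x ahead of the robot, y to its left, z up, the work surface at z = 0. Lengths are in m, angles in rad, forces in N, time in s.
With the tool pointing down it reaches from about 0.425 to 0.95 m from the base axis. Payload 4.7 kg.
Tool frame: the origin (TCP) lies midway between the tips of the shut fingers; the grasp point (between the pads) lies 19 mm behind it; z points along the fingers, y is the direction in which the jaws open and shut (so a half turn about z gives the same grasp; the last joint's range is limited). The gripper opens to 85 mm and grips with 20 to 120 N. Pads are 22 mm wide; open, the fingers measure 114 mm over their backs; the gripper's body (76 mm by 85 mm) begins 54 mm behind the grasp point. The pads swing forward as they close: fully open they stand 13 mm farther back than shut.
Start: joints at [-1.256, 0.469, -0.049, 1.532, 0.024, 1.141, -0.082], TCP at [0.227, 0.636, 0.231] pointing down, gripper open.
Joint ranges: [-2.59, 2.59], [-0.33, 1.99], [-1.39, 1.29], [0.1, 2.45], [-1.04, 4.18], [0.21, 1.99], [-2.66, 2.66]. Speed limits (rad/s): [2.57, 2.57, 3.14, 3.14, 3.14, 3.14, 3.14].

## Interface

Orientations are given as a rotation vector (axis times angle).
In Python, from plant import bot gives the robot as it stands. The module is installed in compiled form; this text tells all that it offers.
- The arm moves only by the tool play_rows, never from a script. Its argument "deltas" is text: rows parted by semicolons, each of 4 numbers parted by spaces: the shift along the tool's x, y, z in mm, then the turn about the tool's z in degrees. A call has 1 to 20 rows; each row shifts and turns the commanded pose from where the row before left it, along the tool's axes as they then stand; what a row does not reach is not made up. A row lasts 1/8 s, in which the tool goes at most 62.5 mm and 10.7 degrees, less where a joint would pass 70% of its speed; a pose out of reach is approached as far as the arm can. A call is refused whole if a number of a shift passes 62.5 or a number of a turn 10.7, either way. A call with a gripper value outside its range is refused whole. "claw" is the finger opening in mm, from 0 to 85.4, set as the call begins (left out, the last holds). The fingers move at their own pace and stop on an object; "grip_force" is the grip in N (left out, the last holds). Time passes only in rows, so rows that do not move let the fingers close. It gives the time, the measured TCP pose, the force and the opening at its end, in the units of the state.
- bot.get_state(): the state, without advancing time (a new reading comes with each control period).
- bot.snapshot(name): name is "side" or "top"; returns a dict with "frame" (420x560x3 uint8, red, green, blue), "z_map" (420x560 float32, m along the optical axis (not along the pixel's ray), 0 where there is no reading), "fx", "fy", "cx", "cy" (pixels), "k1" (the pictures are not rectified: a ray, as slopes to the right and down, at radius r is drawn at 1 + k1 r^2 times it, then the intrinsics apply), "R" (3x3) and "t" (3): a world point X has camera coordinates R X + t. Camera axes: x right, y down, z forward; pixel columns grow to the right and rows downward; lengths in m; the calibration is good to about 2 mm. A picture is of the moment at which its call begins.
- bot.hand_in(): hands the job in, once; it reports no verdict.
The state is a dict: "time": time; "joints": joint angles; "joint_velocities": joint speeds; "effort": joint torques, N m; "tcp_pos": TCP position; "tcp_rot": TCP orientation; "contact_force": force on the tool from outside, world axes, zero at the start; "moment": the same for the moment, N m; "gripper_width": finger opening in m.
Only numpy, scipy, OpenCV 4.12 (cv2) and the standard library are available. Lean on these libraries where they do the work, as an engineer would, in place of code of your own. Each camera call takes 0.05 s, during which the arm holds its last target.

## Task

Seat the black specimen mount that fits the round nest of the spring clamp (the large round one of the three) flat in the nest and let go of it while the clamp's lever is still up. Then press the lever's rubber pad down until the lever is level, its pad flush with the top of the little post beyond its end, so that the jaw grips the mount, and finish while holding it there: the program ends with the lever still pressed. Do not push the lever far past level on the way, and leave the other two mounts, the beaker, the eraser block and the forceps where they are.

Things in the scene. Friction and masses are not known exactly. Their poses are not given: they have to be found in the camera images.
- large_round_mid (a point): black resin specimen mount with a small flat steel piece in its top face, loose on the bench, 24 mm tall; round, 36 mm in diameter, foot chamfered 2 mm. The point is its centre, 12 mm above its underside; z is its upright axis. 60 g, give or take 30 %.
- small_round_mid (a point): black resin specimen mount with a small flat steel piece in its top face, loose on the bench, 24 mm tall; round, 26 mm in diameter: too small for the nest, to be left alone. The point is its centre, 12 mm above its underside.
- square_mid (a point): black resin specimen mount with a small flat steel piece in its top face, loose on the bench, 24 mm tall; square, 32 x 32 mm: does not fit the nest, to be left alone. The point is its centre, 12 mm above its underside.
- clamp: spring clamp fixed to the bench. Origin on the bench under the nest's centre; z up, y from lever to nest. Grey base plate 92 mm (x) by 297 mm (y), 8 mm thick. In a row along y: aluminium nest block (72 x 72 mm, top at 30 mm) at y = 0; grey housing with the jaw and hinge cheeks from y = -50 to -100 mm, top at 66 mm; the lever, pointing to -y; a post. Heights are above the bench.
- nest (a point): centre of the floor of the round nest in the aluminium block: 38.5 mm in diameter, 10 mm deep, floor 20 mm above the bench, so a seated mount stands 14 mm proud. Beside it on the block a steel anvil 18 mm wide (+y side, face 20 mm from the centre, top 41 mm high) and the jaw's tip (-y side, 26 mm away, top 42 mm high); its +x and -x sides are free for fingers. Axes are the clamp's.
- lever_pad (a point): point on the top face of the lever's black rubber pad, where to press; the pad is 26 mm wide and 58 mm long, 67 to 125 mm from the hinge. The point is 105 mm from the hinge and 8 mm above the hinge line in the lever's frame. With the lever up the pad slopes at 0.35 rad, free end highest. When level its top is 63 mm above the bench. The point's z axis is the pad's normal.
- lever_hinge (a point): the lever's hinge, a pin along the clamp's x axis, 95 mm from the nest's centre towards the clamp's -y and 55 mm above the bench. Axes are the clamp's.
- post_top (a point): top of the round steel post, 12 mm in diameter, 140 mm from the hinge just beyond the lever's free end; 63 mm above the bench, the height of the pad's top when the lever is level.
- lever (a joint): angle of the lever, rad: 0 up (rest, the spring returns it there), 0.35 level, 0.55 its lower stop. Pushing down at the pad point takes about 4 N at first and about 9 N when it is level, 16 N at the stop.
- jaw_tip (a joint): how far the jaw's spring tip is pushed in, m: 0 free. The lever drives the jaw 38 mm per rad towards the nest; with the large round mount seated the tip meets it at about 0.2 to 0.25 rad and is pushed in by about 4 mm when the lever is level. With the nest empty it stays at 0.
- beaker_100: glass beaker, 57 mm wide and 70 mm tall, a bystander; origin under its centre.
- rubber_block: pale eraser block, 26 x 62 x 21 mm, a bystander; origin under its centre.
- forceps: steel forceps lying flat, 17 x 136 x 10 mm, a bystander; origin under its centre.

How it is judged:
On the way, in this order (a step that is already met when the one before it is completed fails the run):
1. the large round mount sits flat in the nest, let go, with the lever still up (horizontal distance between large_round_mid and nest below 0.004 m and z of large_round_mid in the frame of nest between 0.009 and 0.0145 m and angle between large_round_mid's own z axis and vertical below 0.12 rad and value of joint lever below 0.06 rad and contact force between the fingers and anything else below 0.1 N), for 0.2 s.
2. the lever is pressed level and the jaw grips the mount (value of joint lever between 0.28 and 0.42 rad and value of joint jaw_tip above 0.001 m), for 0.3 s.
At the end, for the whole second after the job is handed in: The large round mount is flat in the nest (centre within 4 mm of the nest's, underside within 2.5 mm of its floor, tilt under 0.12 rad), the robot still presses with more than 2 N, the lever is level within 0.07 rad (0.28 to 0.42 rad), and the mount pushes the jaw's tip in by more than 1 mm (all of step 2 and horizontal distance between large_round_mid and nest below 0.004 m and z of large_round_mid in the frame of nest between 0.009 and 0.0145 m and angle between large_round_mid's own z axis and vertical below 0.12 rad and contact force between any of the fingers, the arm and anything else above 2 N); the arm keeps its last pose, push and grip.
It fails at once if the lever is pushed far past level, more than 0.15 rad (value of joint lever above 0.5 rad).
It fails at once if another mount or a bystander is moved more than 20 mm (distance of any of small_round_mid, square_mid, beaker_100, rubber_block, forceps from where it was at the start of the episode above 0.02 m).
It also fails if it takes over 51 s, if anything falls off the work surface, if the arm or the gripper's body presses on something with over 40 N, if the wrist force passes 120 N, or if a joint passes its speed limit or range.

## Working session

There is one attempt and no reset: what is moved stays moved. The work goes in short steps, Python scripts to look and compute and a tool call to move; the robot and the scene stay as the last step left them, time stands still between calls to the robot, and variables do not carry over. Pictures are saved under pics/ and viewed, and the job is handed in when it is done.

Besides the shell and the picture viewer there is one more tool, called after "Emit:" by a JSON object that holds its "op" and its "data", one argument or row to a line. play_rows: Moves the arm, as the interface text tells. Its arguments: {"type":"object","properties":{"deltas":{"type":"string"},"claw":{"type":"number"},"grip_force":{"type":"number"}},"required":["deltas"]}

```bash
mkdir -p pics
python3 - <<'E'
from plant import bot
import cv2,numpy as np,pickle
print(bot.get_state())
for n in("top","side"):
    s=bot.snapshot(n); pickle.dump(s,open(n+'.pkl','wb'))
    cv2.imwrite(f'pics/{n}0.png',s['frame'][:,:,::-1])
    print(n,s['fx'],s['fy'],s['cx'],s['cy'],s['k1'],s['R'],s['t'])
E
```

```text
{'time': 0.0, 'joints': array([-1.25589521,  0.46944861, -0.0485965 ,  1.53372566,  0.02410744,
        1.14102204, -0.08229102]), 'joint_velocities': array([-0.00066851, -0.00017529, -0.00031788,  0.00135618, -0.00108937,
       -0.0003509 ,  0.0003663 ]), 'effort': array([-2.17762731e-04, -5.10299993e+01, -4.69289732e-02, -2.37708306e+01,
        1.07149832e-02,  7.58831768e-03,  5.75947823e-06]), 'tcp_pos': array([0.2273085 , 0.63492933, 0.23024318]), 'tcp_rot': array([-0.53726955, -3.09504126,  0.0031419 ]), 'contact_force': array([ 0.03092525, -0.69139544,  0.26096663]), 'moment': array([-0.02400849, -0.0270635 , -0.05562464]), 'gripper_width': 0.08533407628055963}
top 400.23336827180407 400.23336827180407 273.27275441166563 207.72115392925144 0.015462161900811964 [[ 0.01698481 -0.99985508 -0.00115271]
 [-0.99756931 -0.01686804 -0.0676088 ]
 [ 0.06757956  0.00229823 -0.99771124]] [0.10490904 0.49172098 1.26407249]
side 468.61851345370684 468.61851345370684 285.1280911455273 209.1478769547698 -0.07886525001379487 [[-0.94669662 -0.32129215  0.02317016]
 [-0.20647284  0.55002044 -0.80922586]
 [ 0.24725386 -0.77087539 -0.58704059]] [0.49082857 0.13137639 1.1296407 ]
```

View pics/top0.png

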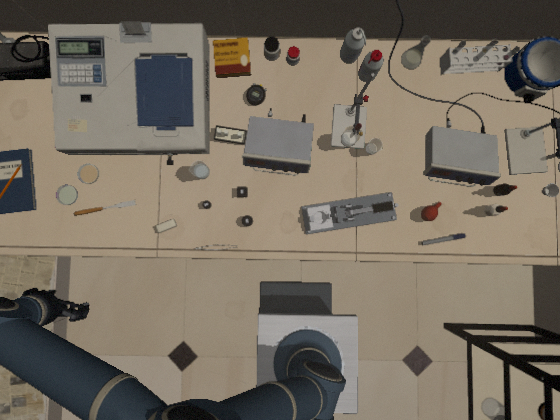

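View pics/side0.png

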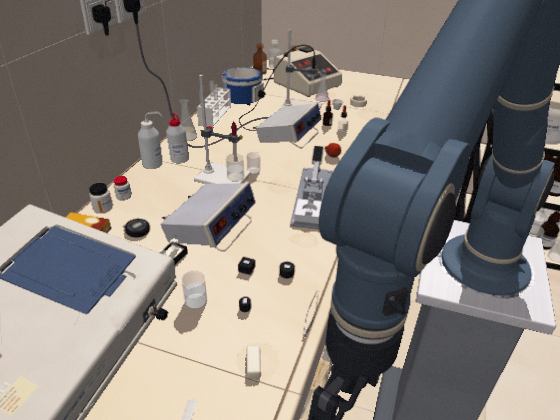

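The top view shows the three mounts at (205,205), (242,191) and (247,221). The clamp has its nest near (321,217) and its lever at about (375,210). I'll zoom in and measure.

```bash
cat > h.py <<'E'
import numpy as np,cv2
def K(s): return np.array([[s['fx'],0,s['cx']],[0,s['fy'],s['cy']],[0,0,1.]])
def ray(s,uv):
    uv=np.atleast_2d(np.asarray(uv,float))
    p=cv2.undistortPoints(uv[:,None,:],K(s),np.array([s['k1'],0,0,0,0.]))[:,0]
    return np.c_[p,np.ones(len(p))]
def onz(s,uv,z):
    r=ray(s,uv)@s['R']; c=-s['R'].T@s['t']
    return c+r*((z-c[2])/r[:,2])[:,None]
def cloud(s):
    h,w=s['z_map'].shape
    u,v=np.meshgrid(np.arange(w),np.arange(h))
    r=ray(s,np.c_[u.ravel(),v.ravel()])*s['z_map'].reshape(-1,1)
    return ((r-s['t'])@s['R']).reshape(h,w,3)
def proj(s,X):
    q,_=cv2.projectPoints(np.atleast_2d(X).astype(float),cv2.Rodrigues(s['R'])[0],s['t'],K(s),np.array([s['k1'],0,0,0,0.]));return q[:,0]
def crop(s,u0,u1,v0,v1,k,name):
    cv2.imwrite(name,cv2.resize(np.ascontiguousarray(s['frame'][v0:v1,u0:u1,::-1]),None,fx=k,fy=k,interpolation=cv2.INTER_CUBIC))
E
python3 - <<'E'
import pickle
from h import *
s=pickle.load(open('top.pkl','rb'));crop(s,150,410,165,255,3,'pics/t1.png')
g=pickle.load(open('side.pkl','rb'));crop(g,170,350,130,330,3,'pics/s1.png')
for nm,q in(('t',s),('s',g)):
    P=cloud(q); print(nm,[np.round(P[v,u],4).tolist() for u,v in ([(242,191),(247,221),(205,205),(321,217),(280,200),(383,206)] if nm=='t' else [(247,263),(287,267),(245,302),(309,210)])])
E
```

```text
t [[0.5409, 0.2137, 0.0268], [0.4457, 0.1959, 0.0234], [0.4946, 0.331, 0.0215], [0.4625, -0.039, 0.0227], [0.5167, 0.0918, -0.0019], [0.4953, -0.2158, 0.0958]]
s [[0.5364, 0.222, 0.0231], [0.4454, 0.2036, 0.0238], [0.4938, 0.3361, 0.0244], [0.4547, -0.0023, 0.0421]]
```

View pics/t1.png

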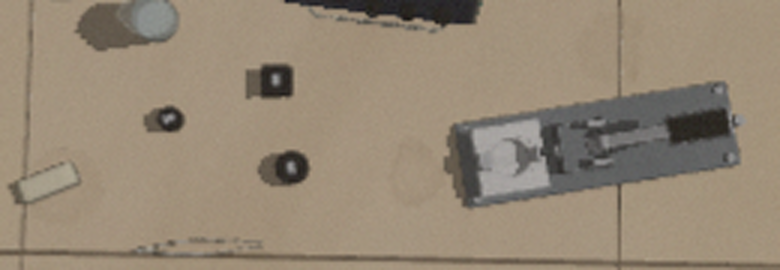

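View pics/s1.png

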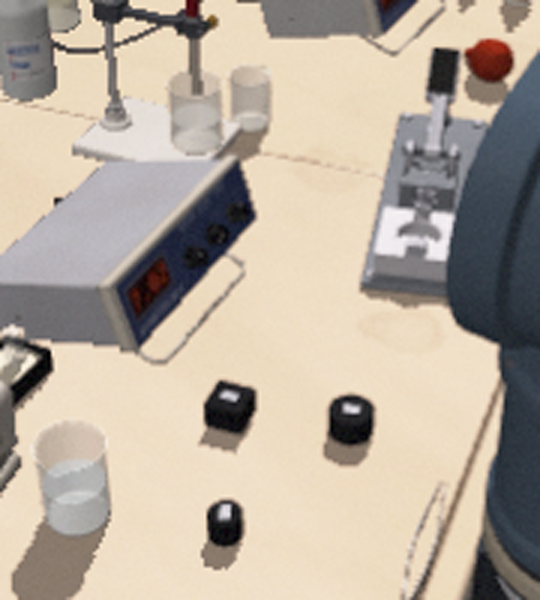

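Run:
```python
import pickle
from h import *
s=pickle.load(open('top.pkl','rb'))
crop(s,295,403,187,240,7,'pics/t2.png')
crop(s,225,265,175,235,10,'pics/t3.png')
# mount masks
f=s['frame'].astype(int); m=(f.max(2)<55).astype(np.uint8)
for u0,u1,v0,v1 in((238,260,208,232),(230,253,181,200),(195,215,196,215)):
    q=np.zeros_like(m);q[v0:v1,u0:u1]=m[v0:v1,u0:u1]
    c,_=cv2.findContours(q,cv2.RETR_EXTERNAL,cv2.CHAIN_APPROX_NONE);c=max(c,key=cv2.contourArea)
    (cu,cv_),r=cv2.minEnclosingCircle(c); print(cu,cv_,r,cv2.boundingRect(c), onz(s,(cu,cv_),.02).round(4))
print(f[190:236:3,318].tolist()); print(f[200,300:320].tolist())
```

```text
246.64285278320312 220.35714721679688 4.953974723815918 (242, 216, 10, 10) [[0.4479 0.1973 0.02  ]]
241.88888549804688 192.0 5.736062049865723 (237, 188, 10, 9) [[0.5384 0.2145 0.02  ]]
206.5 204.5 3.5356338024139404 (204, 201, 6, 8) [[0.4964 0.3266 0.02  ]]
[[162, 147, 124], [162, 146, 123], [164, 149, 126], [165, 149, 127], [163, 145, 124], [100, 101, 102], [168, 164, 163], [131, 127, 125], [165, 163, 163], [162, 158, 156], [159, 158, 155], [162, 158, 156], [169, 162, 162], [139, 139, 136], [113, 104, 97], [164, 147, 128]]
[[164, 146, 126], [161, 146, 123], [162, 146, 123], [164, 149, 125], [164, 149, 125], [162, 146, 124], [164, 147, 128], [166, 149, 127], [164, 146, 126], [163, 148, 127], [163, 147, 125], [164, 148, 125], [163, 149, 126], [161, 142, 124], [166, 149, 129], [166, 149, 126], [166, 149, 126], [163, 148, 126], [162, 147, 127], [167, 149, 128]]
```

View pics/t2.png

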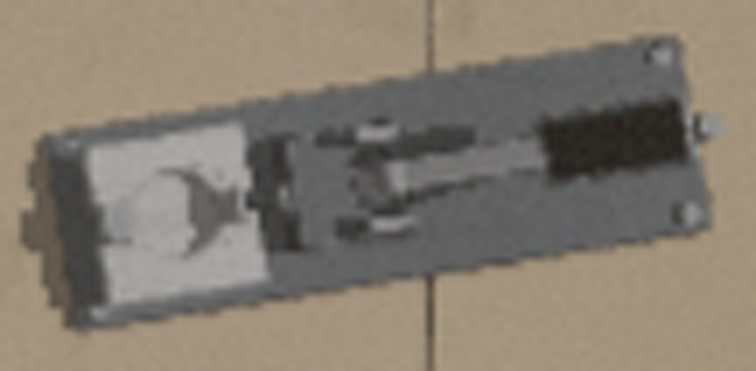

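View pics/t3.png

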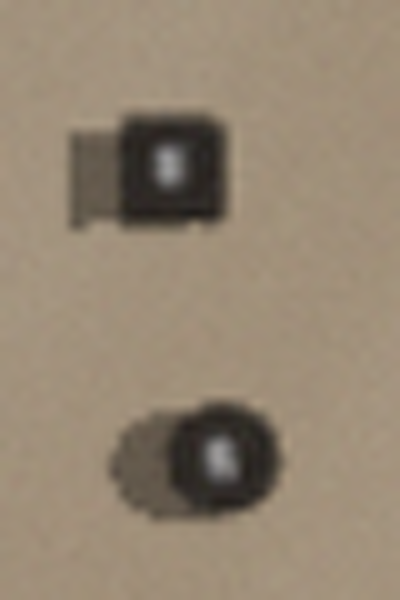

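```bash
cat >> h.py <<'E'
def ortho(s,c,yaw,z,xr,yr,res=0.5):
    # image in clamp frame; columns = clamp y (mm), rows = clamp x
    ys=np.arange(yr[0],yr[1],res); xs=np.arange(xr[0],xr[1],res)
    Y,X=np.meshgrid(ys,xs); co,si=np.cos(yaw),np.sin(yaw)
    W=np.c_[(c[0]+(co*X-si*Y)/1e3).ravel(),(c[1]+(si*X+co*Y)/1e3).ravel(),np.full(X.size,z)]
    p=proj(s,W).astype(np.float32).reshape(*X.shape,2)
    return cv2.remap(s['frame'],p[...,0],p[...,1],cv2.INTER_CUBIC),xs,ys
E
python3 - <<'E'
import pickle
from h import *
s=pickle.load(open('top.pkl','rb'));g=pickle.load(open('side.pkl','rb'))
print(-s['R'].T@s['t'],-g['R'].T@g['t'])
c=(0.462,-0.039);yaw=np.radians(9.7)
a,_,_=ortho(s,c,yaw,.03,(-70,70),(-270,90));b,_,_=ortho(g,c,yaw,.03,(-70,70),(-270,90))
for im in(a,b): im[140]=(255,0,0); im[:,540]=(255,0,0)
cv2.imwrite('pics/o1.png',np.vstack([a,b])[:,:,::-1])
E
```

```text
[0.40331844 0.11028307 1.29454493] [0.21248339 0.95625189 0.75808554]
```

View pics/o1.png

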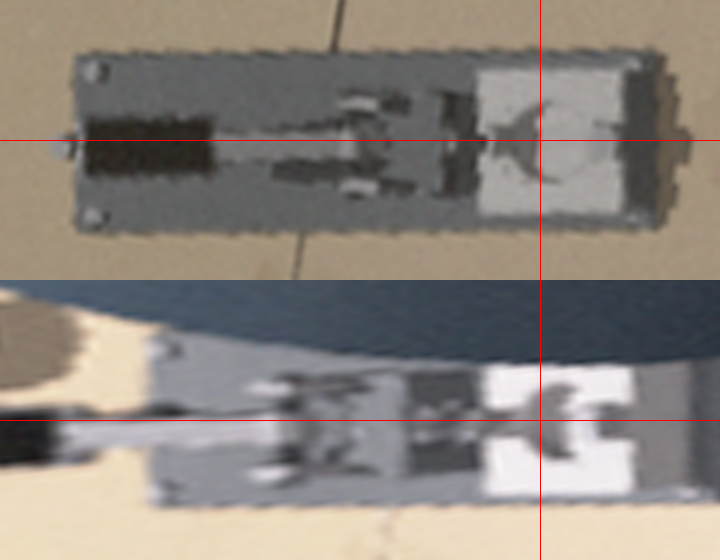

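```bash
cat >> h.py <<'E'
def cross(p,x,lo,hi):
    # half-level crossing between x range
    i=(x>=lo)&(x<=hi); q=p[i];xx=x[i]; h=(q[:3].mean()+q[-3:].mean())/2
    k=np.where(np.diff(np.sign(q-h)))[0]
    return [round(float(xx[j]+(h-q[j])/(q[j+1]-q[j])*(xx[j+1]-xx[j])),2) for j in k]
E
python3 - <<'E'
import pickle
from h import *
s=pickle.load(open('top.pkl','rb'));g=pickle.load(open('side.pkl','rb'))
c=(0.462,-0.039);yaw=np.radians(9.7)
for nm,q in(('top',s),('side',g)):
    a,xs,ys=ortho(q,c,yaw,.03,(-70,70),(-270,90)); G=a.astype(float).mean(2)
    d=a[...,0].astype(float)-a[...,2]
    for xb in((-28,-18),(18,28)):
        m=(xs>xb[0])&(xs<xb[1]);p=G[m].mean(0); print(nm,'yedge',xb,cross(p,ys,-45,-20),cross(p,ys,32,56))
    for yb in((-20,-5),(15,30)):
        m=(ys>yb[0])&(ys<yb[1]);p=G[:,m].mean(1); print(nm,'xedge',yb,cross(p,xs,-43,-25),cross(p,xs,26,43))
    a,xs,ys=ortho(q,c,yaw,.008,(-70,70),(-270,90));d=a[...,0].astype(float)-a[...,2]
    for yb in((-220,-180),(-140,-100),(-40,-10),(0,30)):
        m=(ys>yb[0])&(ys<yb[1]);p=d[:,m].mean(1); print(nm,'plate',yb,cross(p,xs,-65,-36),cross(p,xs,36,65))
    for xb in((-35,-15),(15,35)):
        m=(xs>xb[0])&(xs<xb[1]);p=d[m].mean(0); print(nm,'plate y',xb,cross(p,ys,-255,-215),cross(p,ys,50,75))
E
```

```text
top yedge (-28, -18) [-31.78] [40.86]
top yedge (18, 28) [-30.58] [41.46]
top xedge (-20, -5) [-35.83] [36.8]
top xedge (15, 30) [-36.2] [36.33]
top plate (-220, -180) [-43.95] [47.56]
top plate (-140, -100) [-44.57] [47.19]
top plate (-40, -10) [-45.17] [46.42]
top plate (0, 30) [-45.48] [46.44]
top plate y (-35, -15) [-240.15] [58.1]
top plate y (15, 35) [-239.77] [58.95]
side yedge (-28, -18) [-27.99] [45.09]
side yedge (18, 28) [-27.49] [45.62]
side xedge (-20, -5) [-27.61] [36.74]
side xedge (15, 30) [-27.37] [36.36]
side plate (-220, -180) [-42.01] [46.96]
side plate (-140, -100) [-62.79, -59.45, -58.09, -52.42, -46.15, -40.86, -37.34] [46.55]
side plate (-40, -10) [-62.61] [45.94]
side plate (0, 30) [-37.94] [45.74]
side plate y (-35, -15) [-233.06] [67.16]
side plate y (15, 35) [-232.73] [68.02]
```

```bash
cat >> h.py <<'E'
from scipy.spatial.transform import Rotation as Ro
def plan(st,target=None,jaw=None):
    R=Ro.from_rotvec(st['tcp_rot']).as_matrix()
    print('t',round(st['time'],2),'tcp',st['tcp_pos'].round(4),'jaw deg',np.degrees(np.arctan2(R[1,1],R[0,1])).round(2),'tilt',np.degrees(np.arccos(-R[2,2])).round(2),'F',st['contact_force'].round(2),'w',round(st['gripper_width'],4),'q',st['joints'].round(2))
    if target is not None: print('tool shift mm',(R.T@(np.array(target)-st['tcp_pos'])*1e3).round(2))
    if jaw is not None:
        a=np.degrees(np.arctan2(R[1,1],R[0,1])); print('turn',-(jaw-a))
E
python3 - <<'E'
from plant import bot
from h import *
plan(bot.get_state(),(0.448,0.197,0.12),100.1)
E
```

```text
t 0.1 tcp [0.2273 0.635  0.2304] jaw deg 70.3 tilt 0.1 F [-0.4  -1.26  0.28] w 0.0857 q [-1.26  0.47 -0.05  1.53  0.02  1.14 -0.08]
tool shift mm [-355.39 -337.82  110.96]
turn -29.795647139421575
```

Emit:
{"op": "play_rows", "data": {
  "deltas": "-12 -11 0 0;-23 -22 0 0;-25 -24 4 0;-25 -24 4 0;-25 -24 4 0;-25 -24 4 0;-25 -24 4 -3;-25 -24 4 -3;-25 -24 4 -4;-25 -24 4 -4;-25 -24 4 -4;-25 -24 4 -4;-25 -24 4 -4;-20 -18 4 -4;-10 -10 2 0;0 0 0 0",
  "claw": 65,
  "grip_force": 20
}}

```text
time: 2.1
tcp_pos: [0.4892, 0.2514, 0.1811]
tcp_rot: [0.277, -3.129, 0.0]
contact_force: [-0.3, 0.5, -0.1]
gripper_width: 0.065
```

Run:
```python
from plant import bot
from h import *
plan(bot.get_state(),(0.448,0.197,0.12),100.1)
import pickle
s=bot.snapshot('top');pickle.dump(s,open('top2.pkl','wb'))
crop(s,200,300,170,250,7,'pics/t4.png')
g=bot.snapshot('side');pickle.dump(g,open('side2.pkl','wb'))
crop(g,200,360,180,340,4,'pics/s4.png')
```

```text
t 2.1 tcp [0.4892 0.2514 0.1811] jaw deg 100.13 tilt 0.03 F [-0.34  0.5  -0.07] w 0.065 q [-0.58  0.32  0.03  1.89 -0.01  0.94  1.21]
tool shift mm [ 50.08 -46.3   61.17]
turn 0.02921763527203325
```

View pics/t4.png

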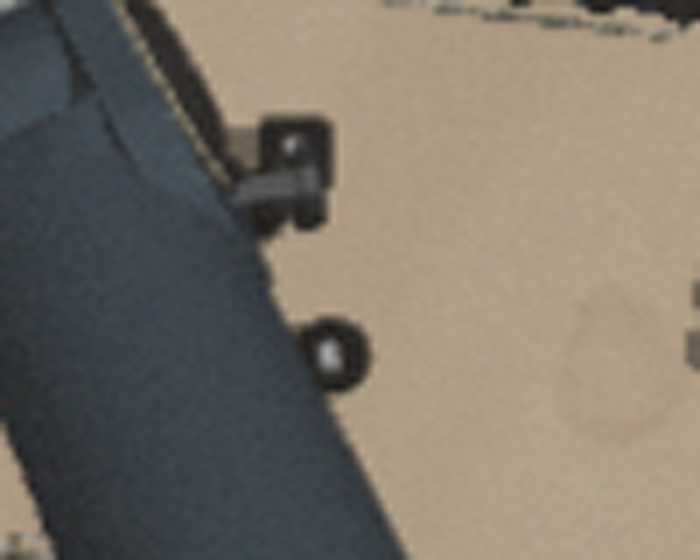

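View pics/s4.png

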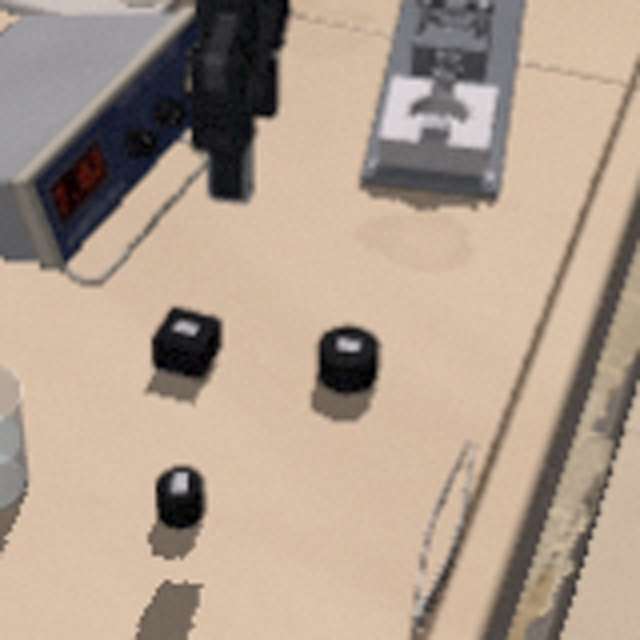

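Run:
```python
import pickle
from h import *
s=pickle.load(open('top.pkl','rb'));g=pickle.load(open('side2.pkl','rb'))
from scipy.optimize import least_squares
# silhouette fit: convex hull of projected cylinder vs dark mask
def sil(q,c,up=8,box=None):
    t=np.linspace(0,2*np.pi,60)
    P=np.vstack([np.c_[c[0]+.018*np.cos(t),c[1]+.018*np.sin(t),np.full(60,z)] for z in(.002,.024)]+[np.c_[c[0]+.016*np.cos(t),c[1]+.016*np.sin(t),np.zeros(60)]])
    u0,u1,v0,v1=box; p=((proj(q,P)-[u0,v0]+.5)*up*16).astype(np.float32)
    m=np.zeros(((v1-v0)*up,(u1-u0)*up),np.uint8)
    cv2.fillConvexPoly(m,cv2.convexHull(p.round().astype(np.int32)),255,cv2.LINE_AA,4)
    return cv2.resize(m,(u1-u0,v1-v0),interpolation=cv2.INTER_AREA)/255.
for q,box,c0 in((s,(238,258,210,232),(.448,.197)),(g,(274,300,254,284),(.448,.2))):
    u0,u1,v0,v1=box
    G=q['frame'][v0:v1,u0:u1].astype(float)
    bg=150 if q is s else 200
    # dark vs not: clip at threshold so shadow counts as bg
    hi=80.;lo=40. 
    D=np.clip((hi-G.mean(2))/(hi-lo),0,1)
    best=min(((np.sum((sil(q,(x,y),box=box)-D)**2),x,y) for x in np.arange(c0[0]-.01,c0[0]+.0101,.0005) for y in np.arange(c0[1]-.012,c0[1]+.0121,.0005)))
    print(best)
c=(0.462,-0.039);yaw=np.radians(10.1)
a,xs,ys=ortho(g,c,yaw,.03,(-70,70),(-80,90)); G=a.astype(float).mean(2)
for xb in((-28,-18),(18,28)):
    m=(xs>xb[0])&(xs<xb[1]);p=G[m].mean(0); print('yedge',xb,cross(p,ys,-45,-18),cross(p,ys,32,56))
for yb in((-20,-5),(18,32)):
    m=(ys>yb[0])&(ys<yb[1]);p=G[:,m].mean(1); print('xedge',yb,cross(p,xs,-43,-25),cross(p,xs,26,43))
```

```text
(np.float64(28.889632112648982), np.float64(0.4475), np.float64(0.198))
(np.float64(51.89871347558632), np.float64(0.448), np.float64(0.2025))
yedge (-28, -18) [-27.6] [45.0]
yedge (18, 28) [-27.28] [45.15]
xedge (-20, -5) [-35.33] [36.27]
xedge (18, 32) [-35.18] [36.28]
```

Emit:
{"op": "play_rows", "data": {
  "deltas": "12 -10 15 0;18 -16 20 0;14 -12 25 0;5.6 -5.3 25 0;0 0 25 0;0 0 25 0;0 0 20 0;0 0 12 0;0 0 4 0;0 0 0 0"
}}

```text
time: 3.45
tcp_pos: [0.448, 0.2014, 0.0106]
tcp_rot: [-0.283, 3.128, 0.001]
contact_force: [0.2, -0.1, 0.8]
gripper_width: 0.0648
```

Run:
```python
from plant import bot
from h import *
plan(bot.get_state(),(0.448,0.200,0.010),100.1)
g=bot.snapshot('side')
crop(g,220,340,200,310,6,'pics/s5.png')
```

```text
t 3.45 tcp [0.448  0.2014 0.0106] jaw deg 100.33 tilt 0.03 F [ 0.24 -0.09  0.81] w 0.0648 q [-0.53  0.5   0.02  2.14 -0.02  0.5   1.26]
tool shift mm [ 0.29 -1.39  0.59]
turn 0.22829887674907923
```

View pics/s5.png

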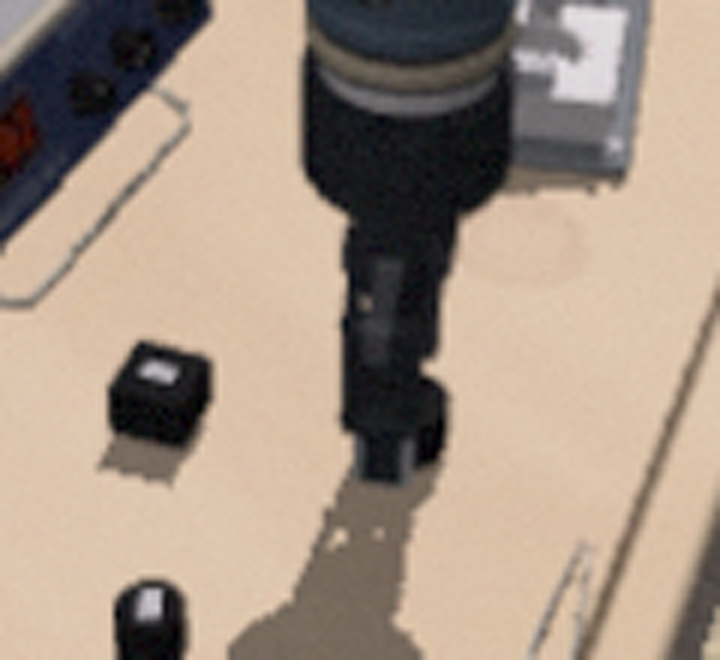

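Emit:
{"op": "play_rows", "data": {
  "deltas": "0 0 0 0;0 0 0 0;0 0 0 0;0 0 0 0;0 0 0 0;0 0 0 0",
  "claw": 30,
  "grip_force": 20
}}

```text
time: 4.25
tcp_pos: [0.4483, 0.2011, 0.011]
tcp_rot: [-0.282, 3.128, 0.001]
contact_force: [-1.2, 0.1, 5.8]
gripper_width: 0.035
```

Emit:
{"op": "play_rows", "data": {
  "deltas": "0 0 0 0;0 0 0 0;0 0 0 0;0 0 0 5;0 0 0 10;0 0 0 10;0 0 0 10;0 0 0 10;0 0 0 10;0 0 0 10;0 0 0 10;0 0 0 10;0 0 0 5.2;0 0 0 0;0 0 0 0",
  "claw": 62
}}

```text
time: 6.12
tcp_pos: [0.4479, 0.2011, 0.0102]
tcp_rot: [-2.015, -2.41, 0.0]
contact_force: [0.3, -0.9, -0.6]
gripper_width: 0.0623
```

Run:
```python
from plant import bot
from h import *
plan(bot.get_state(),(0.448,0.201,0.010),10.1)
g=bot.snapshot('side')
crop(g,220,340,200,310,6,'pics/s6.png')
```

```text
t 6.12 tcp [0.4479 0.2011 0.0102] jaw deg 10.19 tilt 0.01 F [ 0.32 -0.89 -0.57] w 0.0623 q [-0.86  0.53  0.45  2.16 -0.45  0.53  0.1 ]
tool shift mm [-0.1   0.09  0.23]
turn 0.0868555899273531
```

View pics/s6.png

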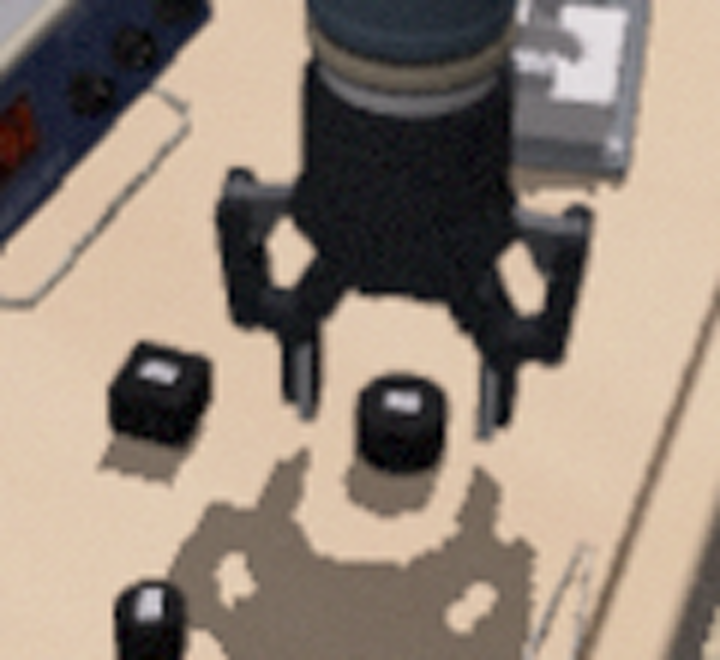

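Emit:
{"op": "play_rows", "data": {
  "deltas": "0 0 0 0;0 0 0 0;0 0 0 0;0 0 0 0;0 0 0 0;0 0 0 0;0 0 0 0;0 0 0 0",
  "claw": 25,
  "grip_force": 50
}}

```text
time: 7.18
tcp_pos: [0.4479, 0.201, 0.0107]
tcp_rot: [-2.017, -2.408, -0.0]
contact_force: [-0.7, -0.1, 5.3]
gripper_width: 0.0336
```

Run:
```python
from plant import bot
from h import *
import pickle
plan(bot.get_state())
g=bot.snapshot('side');pickle.dump(g,open('side3.pkl','wb'))
crop(g,220,340,200,310,6,'pics/s7.png')
P=None
t=np.linspace(0,2*np.pi,60)
# mount side fit with tight box via lower half silhouette
def sil(q,c,up=8,box=None):
    P=np.vstack([np.c_[c[0]+.018*np.cos(t),c[1]+.018*np.sin(t),np.full(60,z)] for z in(.002,.024)]+[np.c_[c[0]+.016*np.cos(t),c[1]+.016*np.sin(t),np.zeros(60)]])
    u0,u1,v0,v1=box; p=((proj(q,P)-[u0,v0]+.5)*up*16)
    m=np.zeros(((v1-v0)*up,(u1-u0)*up),np.uint8)
    cv2.fillConvexPoly(m,cv2.convexHull(p.round().astype(np.int32)),255,cv2.LINE_AA,4)
    return cv2.resize(m,(u1-u0,v1-v0),interpolation=cv2.INTER_AREA)/255.
box=(278,297,266,284)
for f in ('side2.pkl','side3.pkl'):
    q=pickle.load(open(f,'rb'));u0,u1,v0,v1=box
    D=np.clip((80-q['frame'][v0:v1,u0:u1].astype(float).mean(2))/40,0,1)
    print(f,min(((np.sum((sil(q,(x,y),box=box)-D)**2),x,y) for x in np.arange(.442,.454,.0005) for y in np.arange(.194,.21,.0005))))
```

```text
t 7.17 tcp [0.4479 0.201  0.0107] jaw deg 10.1 tilt 0.04 F [-0.72 -0.07  5.26] w 0.0336 q [-0.86  0.53  0.45  2.16 -0.45  0.54  0.1 ]
side2.pkl (np.float64(24.85181684928873), np.float64(0.449), np.float64(0.199))
side3.pkl (np.float64(24.55333405420992), np.float64(0.4495), np.float64(0.201))
```

View pics/s7.png

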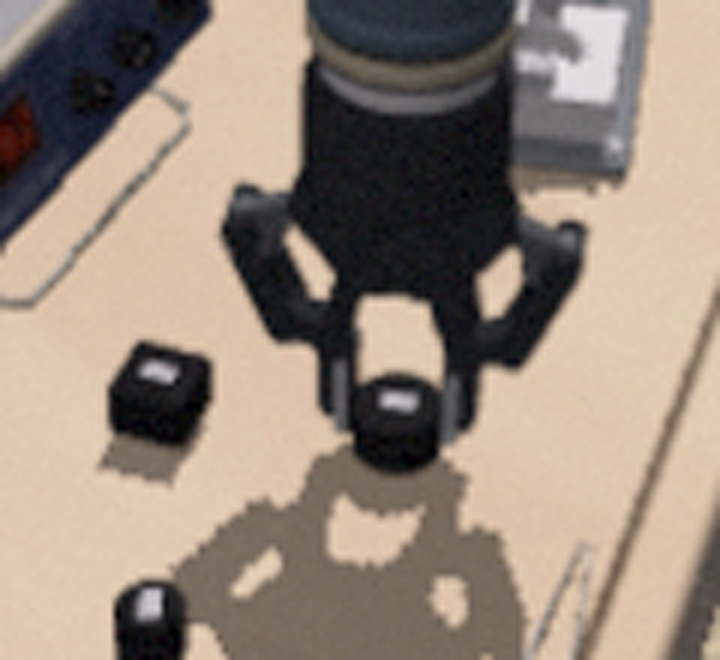

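Emit:
{"op": "play_rows", "data": {
  "deltas": "0 0 -8 0;0 0 -20 0;-6 -1 -24 0;-14 -2 -20 0;-20 -2.4 -12 0;-22 -2.6 -6 0;-22 -2.7 0 0;-22 -2.7 0 0;-22 -2.7 0 0;-22 -2.7 0 0;-22 -2.7 0 0;-20 -2.4 0 0;-18 -2 0 0;-13 -1.3 0 0;-7 -0.7 0 0;-2.7 -0.3 0 0;0 0 0 0;0 0 0 0"
}}

```text
time: 9.48
tcp_pos: [0.461, -0.0324, 0.1002]
tcp_rot: [-2.016, -2.409, -0.0]
contact_force: [-0.6, -0.2, -0.6]
gripper_width: 0.0334
```

Run:
```python
from plant import bot
from h import *
import pickle
plan(bot.get_state(),(.461,-.0333,.105),10.1)
g=bot.snapshot('side');pickle.dump(g,open('side4.pkl','wb'))
crop(g,260,360,130,240,6,'pics/s8.png')
g=bot.snapshot('top');pickle.dump(g,open('top4.pkl','wb'))
crop(g,295,403,187,240,7,'pics/t8.png')
```

```text
t 9.47 tcp [ 0.461  -0.0324  0.1002] jaw deg 10.17 tilt 0.02 F [-0.63 -0.18 -0.63] w 0.0334 q [-0.53  0.34  0.62  2.18 -0.31  0.7   0.48]
tool shift mm [-0.85 -0.11 -4.8 ]
turn 0.06516639545312941
```

View pics/s8.png

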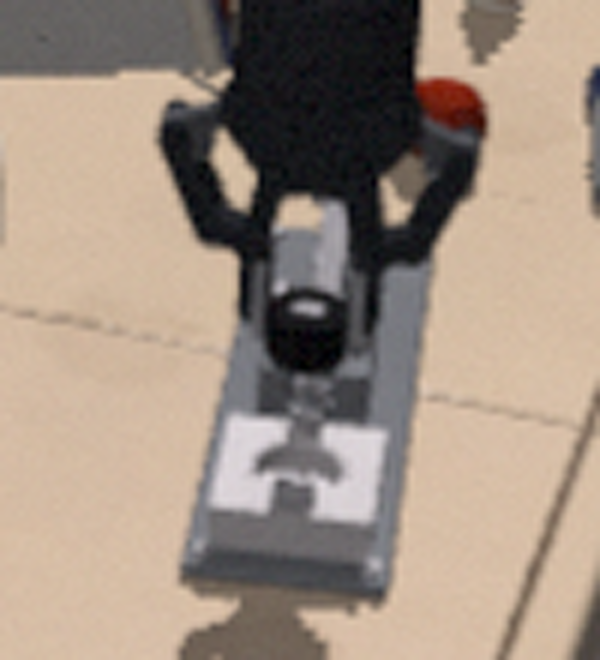

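View pics/t8.png

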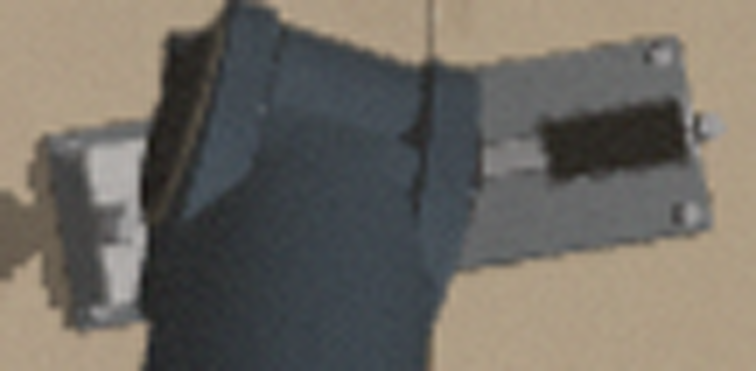

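Emit:
{"op": "play_rows", "data": {
  "deltas": "-0.9 -0.1 10 0;0 0 15 0;0 0 12 0;0 0 5 0;0 0 0 0;0 0 0 0"
}}

```text
time: 10.32
tcp_pos: [0.4613, -0.0341, 0.0585]
tcp_rot: [2.017, 2.408, 0.001]
contact_force: [-0.1, -1.1, -0.7]
gripper_width: 0.0333
```

Run:
```python
from plant import bot
from h import *
import pickle
st=bot.get_state()
plan(st,(.461,-.0333,.058),10.1)
q=bot.snapshot('side');pickle.dump(q,open('side5.pkl','wb'))
crop(q,260,360,130,240,6,'pics/s9.png')
zb=st['tcp_pos'][2]-.0107
t=np.linspace(0,2*np.pi,60)
def sil(q,c,zb,box,up=8):
    P=np.vstack([np.c_[c[0]+.018*np.cos(t),c[1]+.018*np.sin(t),np.full(60,zb+z)] for z in(.002,.024)]+[np.c_[c[0]+.016*np.cos(t),c[1]+.016*np.sin(t),np.full(60,zb)]])
    u0,u1,v0,v1=box; p=((proj(q,P)-[u0,v0]+.5)*up*16)
    m=np.zeros(((v1-v0)*up,(u1-u0)*up),np.uint8)
    cv2.fillConvexPoly(m,cv2.convexHull(p.round().astype(np.int32)),255,cv2.LINE_AA,4)
    return cv2.resize(m,(u1-u0,v1-v0),interpolation=cv2.INTER_AREA)/255.
pc=proj(q,[.461,-.0333,zb+.01])[0]; print(pc)
a,xs,ys=ortho(q,(.462,-.039),np.radians(10.1),.03,(-70,70),(-80,90)); G=a.astype(float).mean(2)
for xb in((-30,-23),(23,30)):
    m=(xs>xb[0])&(xs<xb[1]);p=G[m].mean(0); print('yedge',xb,cross(p,ys,32,56))
```

```text
t 10.32 tcp [ 0.4613 -0.0341  0.0585] jaw deg 10.09 tilt 0.03 F [-0.1  -1.06 -0.65] w 0.0333 q [-0.47  0.42  0.56  2.21 -0.39  0.61  0.55]
tool shift mm [ 0.8  -0.19  0.47]
turn -0.008039781895194054
[310.32370094 198.19761471]
yedge (-30, -23) [42.48]
yedge (23, 30) [33.83]
```

View pics/s9.png

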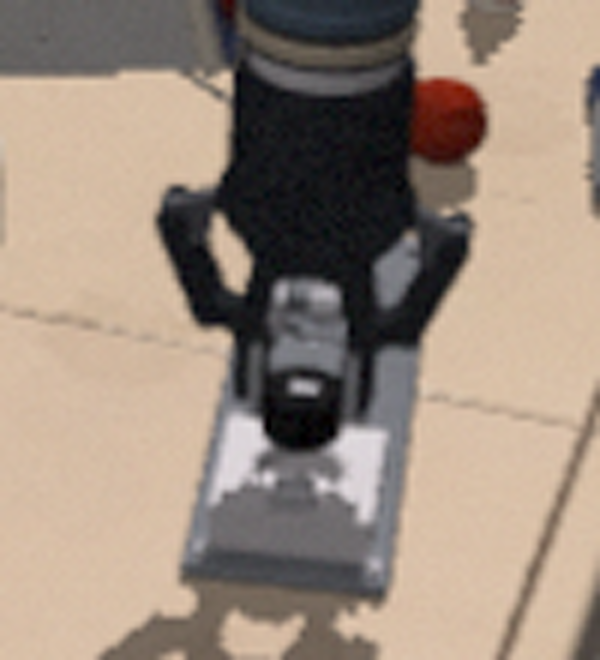

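Run:
```python
from h import *
import pickle
t=np.linspace(0,2*np.pi,60)
def sil(q,c,zb,box,up=8):
    P=np.vstack([np.c_[c[0]+.018*np.cos(t),c[1]+.018*np.sin(t),np.full(60,zb+z)] for z in(.002,.024)]+[np.c_[c[0]+.016*np.cos(t),c[1]+.016*np.sin(t),np.full(60,zb)]])
    u0,u1,v0,v1=box; p=((proj(q,P)-[u0,v0]+.5)*up*16)
    m=np.zeros(((v1-v0)*up,(u1-u0)*up),np.uint8)
    cv2.fillConvexPoly(m,cv2.convexHull(p.round().astype(np.int32)),255,cv2.LINE_AA,4)
    return cv2.resize(m,(u1-u0,v1-v0),interpolation=cv2.INTER_AREA)/255.
for f,zb,ctr,box in(('side3.pkl',0,(.448,.201),(277,298,268,284)),('side5.pkl',.0478,(.461,-.0333),(301,319,193,208)),('side4.pkl',.0895,(.461,-.0324),(302,320,181,196))):
    q=pickle.load(open(f,'rb'));u0,u1,v0,v1=box
    L=q['frame'][v0:v1,u0:u1].astype(float).mean(2)
    if f!='side3.pkl': print(L[::2].astype(int))
    for th in (60,80,100):
        D=np.clip((th-L)/30+.5,0,1)
        r=[(np.sum((sil(q,(ctr[0]+x,ctr[1]+y),zb,box)-D)**2),x,y) for x in np.arange(-.006,.006,.0005) for y in np.arange(-.008,.0081,.0005)]
        m=min(r);print(f,th,[round(float(v),4) for v in m])
```

```text
side3.pkl 60 [12.6658, 0.0015, 0.0]
side3.pkl 80 [16.011, 0.001, 0.0015]
side3.pkl 100 [32.3303, -0.0005, 0.004]
[[ 66  83  59  21  26  33  37  92 124 118 104  82  56  26  27  27  60  87]
 [ 66  82  55  22  27  30  40  85 117 122 134 130  53  32  29  30  63  85]
 [104  80  46  13  15  23  27  29  30  27  25  24  29  23  10  33  65  84]
 [161 134  88  10  13  14   3   8  12   8   7  15   9   2  11  34  71  82]
 [217 217 177  10  18   8  14  18  12  10   1  13   4  13   6  87 161 186]
 [216 218 206 156  63  21  11   6   8   0   4   9   0  44 106 175 218 217]
 [213 197 162 120 101  85  78  68  67  70  74  79 107 143 167 197 213 217]
 [208 160  89  91 102 106 111 112 112 110 111 111 111 111 112 145 182 203]]
side5.pkl 60 [21.2181, 0.0025, -0.002]
side5.pkl 80 [29.0633, 0.001, 0.001]
side5.pkl 100 [43.8208, 0.001, 0.0015]
[[ 81  72  36  14  27  33  83 136 160 162 170 142  66  31  26  30  65  84]
 [ 85  72  28  13  21  26  27  26  28  30  30  31  23  27  21  32  66  83]
 [ 96  72  30   6   5   4  17   0  16  10  17   6   9   7   5  34  72  83]
 [123 107  49   6  14  17  16   5  11  12  14   3  15  13   8  37  68  78]
 [122 115  93  36  17  11  16   9  13   8  16   8   1  14  14  71 100  88]
 [114  92  95  83  53  42  23  18   9   7  16  23  23  48  93 119 127 129]
 [114  83  65  67  66  60  71 112 120  97  99 100  96  80  76  67  71  73]
 [111  75  63  68  68  61  60  84  83  73  82  95  84  64  65  68  67  65]]
side4.pkl 60 [17.4013, 0.0015, 0.001]
side4.pkl 80 [48.6119, 0.0, 0.0035]
side4.pkl 100 [74.5575, -0.0015, 0.008]
```

Emit:
{"op": "play_rows", "data": {
  "deltas": "0.7 -0.2 6 0;0 0 6 0;0 0 5 0;0 0 3 0;0 0 0 0"
}}

```text
time: 11.0
tcp_pos: [0.4606, -0.0334, 0.038]
tcp_rot: [-2.017, -2.408, 0.001]
contact_force: [0.9, -0.3, -0.3]
gripper_width: 0.0335
```

Emit:
{"op": "play_rows", "data": {
  "deltas": "0 0 2 0;0 0 1 0;0 0 0 0"
}}

```text
time: 11.38
tcp_pos: [0.4607, -0.0333, 0.0353]
tcp_rot: [-2.017, -2.408, -0.0]
contact_force: [-0.4, 0.4, -0.7]
gripper_width: 0.034
```

Emit:
{"op": "play_rows", "data": {
  "deltas": "0 0 2 0;0 0 1.5 0;0 0 0 0"
}}

```text
time: 11.75
tcp_pos: [0.4606, -0.0333, 0.0317]
tcp_rot: [-2.017, -2.408, 0.0]
contact_force: [0.3, -0.2, -0.2]
gripper_width: 0.0336
```

Emit:
{"op": "play_rows", "data": {
  "deltas": "0 0 0.8 0;0 0 0.5 0;0 0 0 0"
}}

```text
time: 12.12
tcp_pos: [0.4608, -0.0333, 0.0307]
tcp_rot: [-2.017, -2.408, -0.0]
contact_force: [-1.2, 0.1, 3.8]
gripper_width: 0.0335
```

Emit:
{"op": "play_rows", "data": {
  "deltas": "0 0 0 0;0 0 0 0;0 0 0 0;0 0 0 0;0 0 -5 0;0 0 -12 0;0 0 -20 0;0 0 -25 0;0 0 -25 0;0 0 -15 0;0 0 -5 0;0 0 0 0",
  "claw": 55
}}

```text
time: 13.62
tcp_pos: [0.4606, -0.0331, 0.1374]
tcp_rot: [-2.017, -2.408, -0.0]
contact_force: [-0.8, -0.3, -1.1]
gripper_width: 0.0548
```

Run:
```python
from plant import bot
from h import *
import pickle
st=bot.get_state()
c=np.array([.461,-.0333]);y=np.radians(10.1)
pad=c+np.array([np.sin(y),-np.cos(y)])*.200
print(pad)
plan(st,(*pad,.14),10.1)
q=bot.snapshot('side');pickle.dump(q,open('side6.pkl','wb'))
crop(q,260,360,130,240,6,'pics/s10.png')
```

```text
[ 0.49607335 -0.23020064]
t 13.62 tcp [ 0.4606 -0.0331  0.1374] jaw deg 10.12 tilt 0.02 F [-0.81 -0.34 -1.05] w 0.0548 q [-0.58  0.28  0.67  2.15 -0.24  0.79  0.42]
tool shift mm [-200.23    0.34   -2.65]
turn 0.018454396920745353
```

View pics/s10.png

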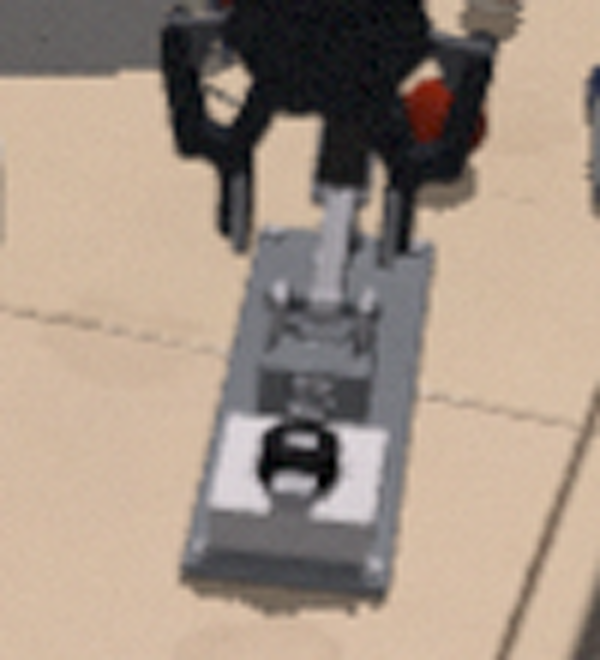

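Emit:
{"op": "play_rows", "data": {
  "deltas": "-6 0 -2 0;-14 0 -2 0;-20 0 0 0;-20 0 0 0;-20 0 0 0;-20 0 0 0;-20 0 0 0;-20 0 0 0;-20 0 0 0;-17 0 0 0;-13 0 0 0;-7 0 0 0;-3 0 0 0;0 0 0 0;0 0 0 0",
  "claw": 0
}}

```text
time: 15.55
tcp_pos: [0.4959, -0.2296, 0.1414]
tcp_rot: [-2.016, -2.409, -0.0]
contact_force: [0.5, 0.2, -0.2]
gripper_width: -0.0001
```

Run:
```python
from plant import bot
from h import *
import pickle
st=bot.get_state()
plan(st,(.4961,-.2302,.110),10.1)
q=bot.snapshot('side');pickle.dump(q,open('side7.pkl','wb'))
crop(q,260,360,100,240,5,'pics/s11.png')
q=bot.snapshot('top');pickle.dump(q,open('top7.pkl','wb'))
crop(q,295,403,187,240,7,'pics/t11.png')
```

```text
t 15.55 tcp [ 0.4959 -0.2296  0.1414] jaw deg 10.15 tilt 0.03 F [ 0.49  0.18 -0.23] w -0.0001 q [-0.16  0.42  0.67  1.96 -0.34  0.87  0.87]
tool shift mm [-0.68  0.12 31.42]
turn 0.053601678371562045
```

View pics/s11.png

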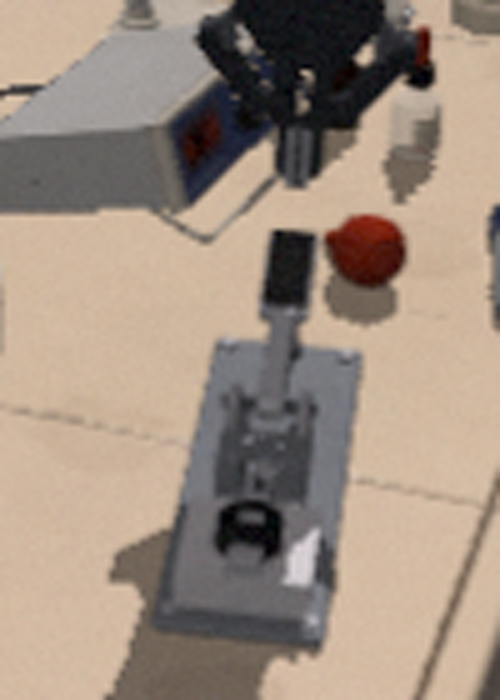

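View pics/t11.png

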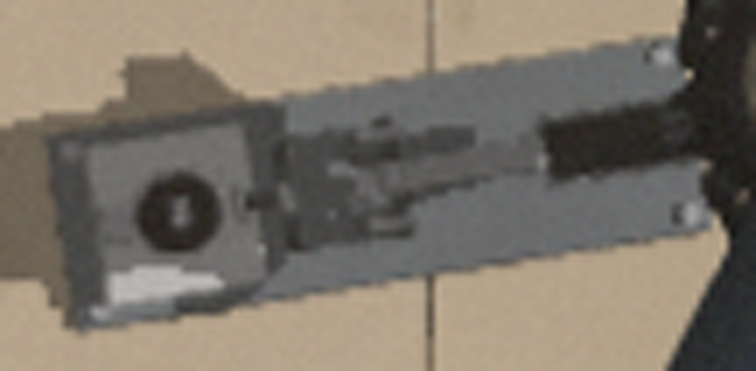

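Emit:
{"op": "play_rows", "data": {
  "deltas": "3 0 5 0;4 0 10 0;0 0 10 0;0 0 6 0;0 0 5 0;0 0 5 0;0 0 0 0"
}}

```text
time: 16.52
tcp_pos: [0.4948, -0.2239, 0.1007]
tcp_rot: [2.017, 2.407, -0.0]
contact_force: [-0.7, 0.3, 3.6]
gripper_width: -0.0002
```

Emit:
{"op": "play_rows", "data": {
  "deltas": "0 0 5 0;0 0 5 0;0 0 5 0;0 0 5 0;0 0 4 0;0 0 3 0;0 0 2 0;0 0 0 0;0 0 0 0"
}}

```text
time: 17.65
tcp_pos: [0.4959, -0.2262, 0.0727]
tcp_rot: [2.015, 2.402, -0.001]
contact_force: [-0.1, -5.7, 7.4]
gripper_width: 0.0001
```

Emit:
{"op": "play_rows", "data": {
  "deltas": "0 0 3 0;0 0 3 0;0 0 2 0;0 0 0 0;0 0 0 0;0 0 0 0"
}}

```text
time: 18.4
tcp_pos: [0.4962, -0.2273, 0.0651]
tcp_rot: [2.015, 2.401, -0.002]
contact_force: [-0.8, -6.8, 10.1]
gripper_width: 0.0002
```

Run:
```python
from plant import bot
from h import *
import pickle
plan(bot.get_state())
q=bot.snapshot('side')
crop(q,260,360,100,240,5,'pics/s12.png')
q=bot.snapshot('top')
crop(q,295,403,187,240,7,'pics/t12.png')
```

```text
t 18.4 tcp [ 0.4962 -0.2273  0.0651] jaw deg 9.99 tilt 0.45 F [-0.79 -6.79 10.13] w 0.0002 q [-0.1   0.53  0.6   2.02 -0.44  0.71  0.94]
```

View pics/s12.png

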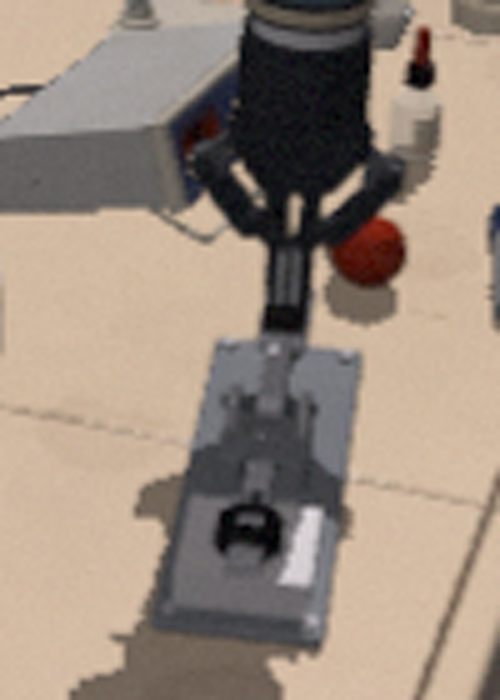

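Emit:
{"op": "play_rows", "data": {
  "deltas": "0 0 1 0;0 0 1 0;0 0 0 0;0 0 0 0;0 0 0 0;0 0 0 0"
}}

```text
time: 19.25
tcp_pos: [0.4962, -0.2274, 0.0633]
tcp_rot: [2.015, 2.4, -0.002]
contact_force: [-0.4, -6.6, 11.4]
gripper_width: 0.0001
```

Run:
```python
from plant import bot
from h import *
import pickle
plan(bot.get_state())
s=bot.snapshot('side')
crop(s,270,350,130,230,6,'pics/s13.png')
q=bot.snapshot('top')
crop(q,295,403,187,240,7,'pics/t13.png')
plan(bot.get_state())
P=cloud(s);yy=np.radians(10.1)
d=P-[.461,-.0333,0]; X=d[...,0]*np.cos(yy)+d[...,1]*np.sin(yy);Y=-d[...,0]*np.sin(yy)+d[...,1]*np.cos(yy);Z=P[...,2]
for y0 in range(-240,-90,8):
    m=(abs(X)<.009)&(abs(Y*1e3-y0)<4)&(Z>.03)&(Z<.11)
    if m.sum(): print(y0,m.sum(),np.median(Z[m]).round(4))
```

```text
t 19.25 tcp [ 0.4962 -0.2274  0.0633] jaw deg 9.99 tilt 0.46 F [-0.36 -6.64 11.38] w 0.0001 q [-0.1   0.53  0.59  2.02 -0.44  0.71  0.94]
t 19.35 tcp [ 0.4962 -0.2274  0.0633] jaw deg 9.99 tilt 0.46 F [-0.43 -7.31 11.2 ] w 0.0 q [-0.1   0.53  0.59  2.02 -0.44  0.71  0.94]
-200 5 0.0999
-192 25 0.086
-184 65 0.0827
-176 12 0.0622
-168 9 0.0617
-160 15 0.0586
-152 8 0.0594
-144 7 0.0585
-136 6 0.0588
-128 9 0.0596
-120 4 0.059
-112 12 0.0592
-104 7 0.0587
-96 5 0.0594
```

View pics/s13.png

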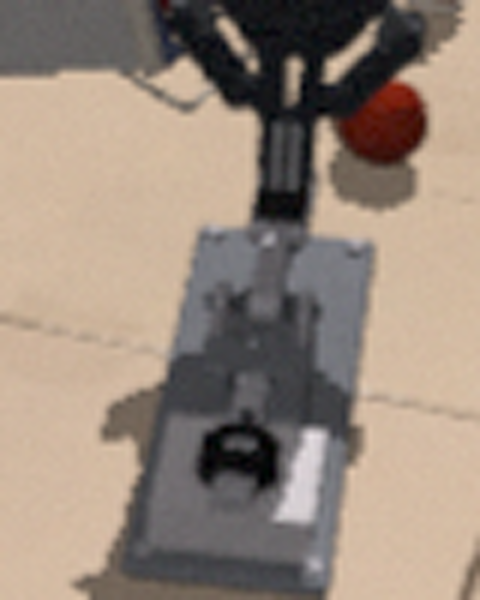

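View pics/t13.png

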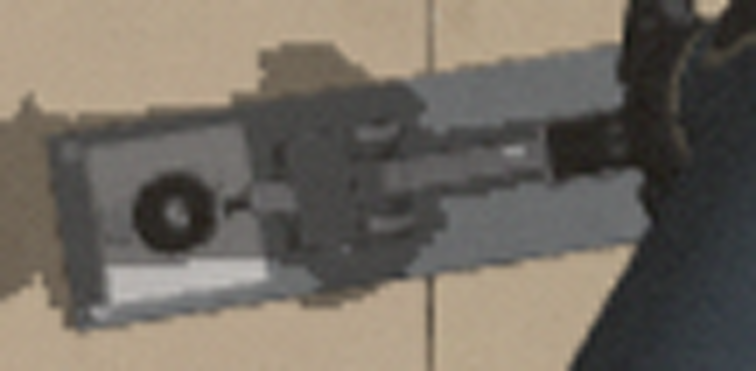

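The depth map reads a flat 59 mm along the lever arm and 62 mm on the rubber pad, so the lever is level. The jaw touches the mount and the pose is steady, so I'm handing in.

Run:
```python
from plant import bot
from h import *
bot.hand_in(); plan(bot.get_state())
```

```text
the job is handed in; nothing more can be done
the job is handed in; nothing more can be done
```

The large round mount is seated flat in the nest. It was let go with the lever up, and the job was handed in at about 19.4 s with the lever held pressed level. No verdict is reported back.

**Seating:** I centred the mount in the jaws along two axes, then lowered it. It went in with almost no side force and touched the floor exactly 20 mm above its bench height. After release it looked level and centred in both views, with the lever still up.

**Final press:** The tool tip is at z = 63.3 mm (level is 63 mm), pushing down with about 11 N. The depth map is flat along the lever (59 mm on the arm, about 62 mm on the pad), and the jaw's tip visibly touches the mount. I had no direct reading of the lever angle or the jaw's travel; both are inferred from height, force and pictures.

**Disagreements and side effects:**
- The two cameras differed by about 4 mm in y. I resolved this with the centred grasp.
- The finger drags sideways on the pad with about 7 N of friction, but the pose was steady at the last check.
- I made no move near the other mounts or bystanders. I did not re-measure them at the end.

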